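Register a specimen plate and work the marking press pedal

TASK

Gently slide the aluminium plate on the marking press's bed snugly into the corner, flush against both stop bars. Then press the blue spring pedal gently by its pad until you feel it land firmly on its stop, keep it held there for about a second without leaning hard on it, and let it come fully back up; leave the plate seated in the corner and everything else on the bench alone.

Things in the scene. Friction and masses are not known exactly. Their poses are not given: they have to be found in the camera images.
- press: Marking press, fixed; place, yaw vary. Grey base 250 (x) x 400 (y) x 20 mm, origin at the centre of its underside, x away from the operator towards the head, y left, z up. Left half: flat bed 20 mm above the bench with a corner of two stop bars. Right half: blue pedal between two cheeks (y = -100 and -170 mm, x -30 to 100, tops 65 mm above the bench). At most 60 N on it or the plate.
- corner (a point): Inner corner of the two dark steel stop bars on the bed surface (x = 55, y = 135, z = 20 mm in the press frame), axes as the press. Bars are 20 mm high and thick. The back bar's face is at press x = 55, from y = 10 to 155; the side bar's face is at press y = 135, from x = -45 to 75.
- nozzle (a point): Lower end of the nozzle (20 mm across) of the white marking head, 36 mm above the bed, at press x = 51, y = 112 mm. The head is 120 mm high above the bench: column behind the back bar (x from 75, y 40 to 140 mm), arm over the bed (x from 36, y 86 to 138 mm).
- plate: Loose aluminium plate with a blue stripe, 70 (x) x 100 (y) x 12 (z) mm, 0.15 to 0.31 kg, origin at the centre of its underside, lying on the bed 20 to 50 mm from its place and up to 18 degrees askew, long sides roughly along press y. Seated in the corner its origin is at x = 20, y = 85, z = 20 mm in the press frame.
- pedal (a joint): Blue pedal's angle (rad): 0 = up, at rest; grows when pressed. Hinge along press y at x = 75, y = -135, z = 50 mm; at 0 the tread (170 x 56 mm) rises to the operator at 0.30 rad. Its spring takes about 2 N at the pad to start and 4 to 7 N just before the stop, which is rigid. The stop is set anew each time, somewhere from 0.20 to 0.36 rad, to be found by feel.
- pedal_pad (a point): Centre of the top of the black rubber pad (50 x 52 mm) near the pedal's free end, 142 mm from the hinge, the place to press; it moves with the pedal and tips with it. At rest about 99 mm above the bench, at the stop about 49 to 73 mm.
- stop_box: Small dark box under the pedal, 34 x 50 x 12 mm, fixed on the base, origin at the centre of its underside (press x = -10, y = -135, z = 20 mm). It holds the buffer on which the pedal lands; the buffer's height is set anew each time and is not shown by this pose.
- spare_plate: Bystander, to be left alone: copper-coloured spare plate, 70 x 100 x 12 mm, flat on the bench right of the press. Origin at the centre of its underside.
- jar: Bystander, to be left alone: small amber jar, 30 mm across, 45 mm tall, standing on the press base between the head and the pedal hinge. Origin at the centre of its underside.
- beaker: Bystander, to be left alone: glass beaker, 70 mm across, 90 mm tall, left of the press. Origin at the centre of its underside.
- reagent: Bystander, to be left alone: amber bottle, 60 mm across, 150 mm tall, left of the press. Origin at the centre of its underside.
- flask: Bystander, to be left alone: green conical flask, 70 mm across the foot, 108 mm tall, right of the press. Origin at the centre of its underside.
- screwdriver: Bystander, to be left alone: screwdriver lying just left of the press base.
- dish: Bystander, to be left alone: shallow glass dish, 80 mm across, behind the press. Origin at the centre of its underside.
Mind the look-alikes: they are no part of the job. Leave any green or red look-alike of the plate alone.

How it is judged:
By the outcome, as a careful person would: the job done as asked, in the order asked, and still so for the second after the job is handed in, with the robot touching nothing.
It also fails if it takes over 70 s, if anything falls off the work surface, if the arm or the gripper's body presses on something with over 40 N, if the wrist force passes 120 N, or if a joint passes its speed limit or range.

ROBOT

A 7-joint arm with a two-finger parallel gripper is mounted at the origin on the work surface. World frame = base frame: x ahead of the robot, y to its left, z up, the work surface at z = 0. Lengths are in m, angles in rad, forces in N, time in s.
With the tool pointing down it reaches from about 0.4 to 0.85 m from the base axis. Payload 10.4 kg.
Tool frame: the origin (TCP) lies midway between the tips of the shut fingers; the grasp point (between the pads) lies r.grip_point_offset behind it (r.grip_point_offset is the distance from the TCP to the grasp point, in m); z points along the fingers, y is the line along which they close (so a half turn about z gives the same grasp; the last joint's range is limited). The gripper opens to 87 mm and grips with 3 to 60 N. Pads are 19 mm wide; open, the fingers measure 117 mm over their backs; the gripper's body (75 mm by 190 mm) begins 51 mm behind the grasp point.
Start: joints at [-1.156, 0.332, -0.065, 1.46, 0.022, 1.35, -0.088], TCP at [0.265, 0.566, 0.223] pointing down, gripper open.
Joint ranges: [-2.6, 2.6], [-0.5, 2.12], [-1.47, 1.34], [0.16, 2.42], [-1.27, 4.41], [0.06, 2.06], [-2.6, 2.6]. Speed limits (rad/s): [2.22, 2.22, 2.79, 2.79, 3.14, 3.14, 3.14].

INTERFACE

Orientations are given as a unit quaternion [x, y, z, w].
In Python, from bench import r gives the robot as it stands.
- The arm moves only by the tool play_rows, never from a script. Its arguments are lists of equal length, an entry for each row: "claw": the closure, from 0 (fully open) to 1 (shut); "delta_pos": the shift along the tool's x, y, z scaled (see below), a list of three; "delta_rot": the turn, a rotation vector about the tool's x, y, z scaled (see below), a list of three. A call has 1 to 8 rows; each row shifts and turns the commanded pose from where the row before left it, along the tool's axes as they then stand; what a row does not reach is not made up. The controller multiplies each number of a shift by 200 mm and each number of a turn by pi rad. A row lasts 1/10 s, in which the tool goes at most 50 mm and 8.59 degrees, less where a joint would pass 70% of its speed; a pose out of reach is approached as far as the arm can. A call with a number of a shift or a turn outside -1 to 1 is refused whole. A call with a gripper value outside its range is refused whole. The fingers move at their own pace and stop on an object; "squeeze" is the grip in N (left out, the last holds). Time passes only in rows, so rows that do not move let the fingers close. It gives the time, the measured TCP pose, the force, the opening and the grip force at its end, in the units of the state.
- r.read_state(): the state, without advancing time (a new reading comes with each control period).
- r.camera(name): name is "side" or "top"; returns a dict with "pixels" (420x560x3 uint8, red, green, blue), "camera_matrix" (3x3 intrinsics, pixels), "D" ([k1, k2, p1, p2, k3] as OpenCV has them; the pictures are not rectified), "cam_to_world" (4x4, takes a point from camera to world coordinates). Camera axes: x right, y up, looking along -z (the intrinsics and any distortion apply to the point x, -y, -z); pixel columns grow to the right and rows downward; lengths in m; the calibration is good to about 2 mm. A picture is of the moment at which its call begins. There is no depth.
- r.close_job(): hands the job in; it is judged then, once.
The state is a dict: "time": time; "joint_positions": joint angles; "joint_vel": joint speeds; "joint_torque": joint torques, N m; "ee_pos": TCP position; "eef_rot": TCP orientation; "ft_force": force on the tool from outside, world axes, zero at the start; "torque": the same for the moment, N m; "width": finger opening in m; "grip_force": force on a finger pad.
Only numpy, scipy, OpenCV 4.12 (cv2) and the standard library are available. Lean on these libraries where they do the work, as an engineer would, in place of code of your own. Each camera call takes 0.05 s, during which the arm holds its last target. There are 200 camera calls.

## Working session

There is one attempt and no reset: what is moved stays moved. The work goes in short steps, Python scripts to look and compute and a tool call to move; the robot and the scene stay as the last step left them, time stands still between calls to the robot, and variables do not carry over. Pictures are saved under pics/ and viewed, at most 10 in all, crops included, and the job is handed in when it is done.

Besides the shell and the picture viewer there is one more tool, called after "Emit:" as a command line: name --argument value ..., lists and objects as JSON in quotes. play_rows: Moves the arm, as the interface text tells. Shifts and turns lie within -1 to 1; 1 stands for 200 mm of shift or pi rad of turn. Its arguments: {"type":"object","properties":{"claw":{"type":"array"},"delta_pos":{"type":"array"},"delta_rot":{"type":"array"},"squeeze":{"type":"number"}},"required":["claw","delta_pos","delta_rot"]}

```bash
mkdir -p pics; ls
python3 - <<'E'
from bench import r
import cv2,numpy as np
s=r.read_state();print({k:np.round(v,3) for k,v in s.items()}, r.grip_point_offset)
for n in("top","side"):
    c=r.camera(n);cv2.imwrite(f"pics/{n}0.png",cv2.cvtColor(c["pixels"],cv2.COLOR_RGB2BGR))
    print(n,c["camera_matrix"],c["D"],c["cam_to_world"])
E
```

```text
pics
{'time': np.float64(0.0), 'joint_positions': array([-1.156,  0.333, -0.065,  1.461,  0.022,  1.35 , -0.089]), 'joint_vel': array([-0.   ,  0.   ,  0.002, -0.   , -0.002,  0.001,  0.001]), 'joint_torque': array([ 1.0000e-03, -6.2326e+01,  2.6000e-02, -3.8991e+01, -6.1000e-02,
        4.0000e-02,  0.0000e+00]), 'ee_pos': array([0.265, 0.566, 0.222]), 'eef_rot': array([ 0.217,  0.976, -0.001, -0.   ]), 'ft_force': array([-0.136, -0.353, -0.662]), 'torque': array([-0.014, -0.02 , -0.006]), 'grip_force': np.float64(0.0), 'width': np.float64(0.087)} 0.0187
top [[520.27012747   0.         273.12813097]
 [  0.         520.27012747 209.61340936]
 [  0.           0.           1.        ]] [-0.13799946  0.          0.          0.          0.        ] [[-0.00965568  0.99574351 -0.09166043  0.46480046]
 [-0.99990238 -0.00868872  0.01094258  0.05909993]
 [ 0.01009959  0.09175714  0.9957302   1.19990911]
 [ 0.          0.          0.          1.        ]]
side [[416.66957321   0.         282.32309741]
 [  0.         416.66957321 208.75521487]
 [  0.           0.           1.        ]] [-0.01185198  0.          0.          0.          0.        ] [[ 0.8663479   0.37123151 -0.3341085   0.22466011]
 [-0.49937526  0.65472042 -0.56742005 -0.54039334]
 [ 0.00810346  0.65842869  0.75259949  0.82313294]
 [ 0.          0.          0.          1.        ]]
```

View pics/top0.png

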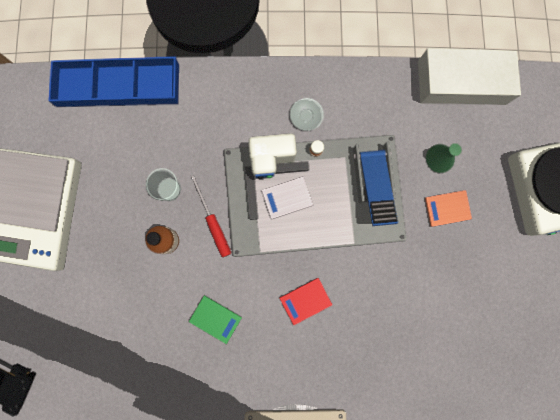

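View pics/side0.png

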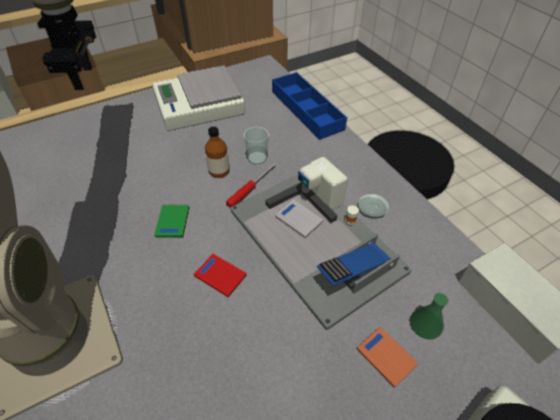

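The top view shows the press base with corners near (225,150), (392,137), (404,240) and (232,256). The plate is at (288,197), the pedal pad at (383,212), the head at (270,153) and the jar at (317,148). Red and green look-alikes lie nearer the robot. The side view agrees. I'll zoom in on the press.

```bash
cat > h.py <<'E'
import cv2,numpy as np
from bench import r
from scipy.spatial.transform import Rotation as R
def cast(c,px,z):
    px=np.asarray(px,float).reshape(-1,1,2)
    u=cv2.undistortPoints(px,c["camera_matrix"],np.array(c["D"])).reshape(-1,2)
    T=np.array(c["cam_to_world"]);d=np.c_[u[:,0],-u[:,1],-np.ones(len(u))]@T[:3,:3].T
    return T[:3,3]+d*((z-T[2,3])/d[:,2])[:,None]
def proj(c,P):
    T=np.linalg.inv(c["cam_to_world"]);q=np.atleast_2d(P)@T[:3,:3].T+T[:3,3]
    q=q*[1,-1,-1]
    return cv2.projectPoints(q,np.zeros(3),np.zeros(3),c["camera_matrix"],np.array(c["D"]))[0].reshape(-1,2)
E
python3 - <<'E'
import cv2
a=cv2.imread("pics/top0.png")[130:262,220:412]
cv2.imwrite("pics/z0.png",cv2.resize(a,None,fx=4,fy=4,interpolation=cv2.INTER_CUBIC))
E
```

```text
(no output)
```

View pics/z0.png

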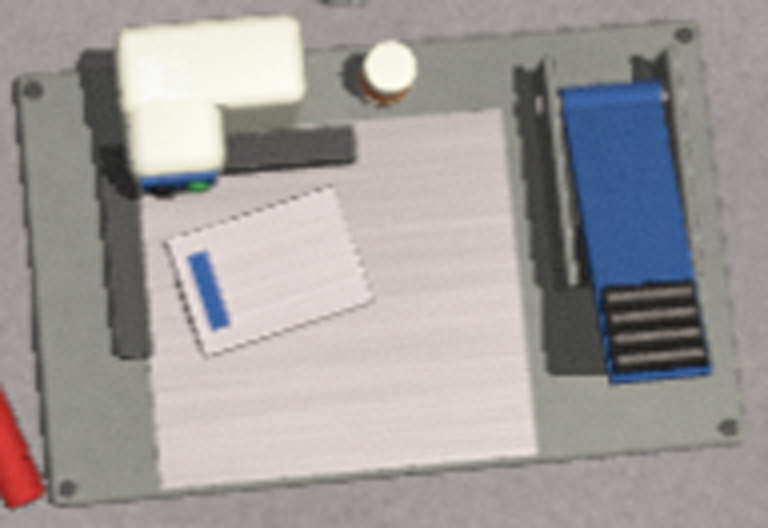

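The crop shows bolts at (33,91), (684,36), (728,428) and (68,488). The plate corners are at (166,241), (333,185), (373,298) and (207,355). The stop bar ends are visible, and the pad runs from (603,290) to (708,360).

```bash
cat >> h.py <<'E'
def uncrop(p,x0=220,y0=130,f=4): return (np.asarray(p,float)+.5)/f-.5+[x0,y0]
def fit2(A,B): # yaw,t: A(local)->B(world)
    A=np.asarray(A,float);B=np.asarray(B,float)[:,:2];a=A-A.mean(0);b=B-B.mean(0)
    th=np.arctan2((a[:,0]*b[:,1]-a[:,1]*b[:,0]).sum(),(a*b).sum())
    c,s=np.cos(th),np.sin(th);t=B.mean(0)-np.array([[c,-s],[s,c]])@A.mean(0)
    return th,t,B-(A@np.array([[c,s],[-s,c]])+t)
E
python3 - <<'E'
from h import *
c=r.camera("top")
b=cast(c,uncrop([(15,77),(695,22),(742,440),(52,505)]),.02)
print(np.round(b,4),[np.linalg.norm(b[i]-b[i-1]).round(4) for i in range(4)])
th,t,e=fit2([(.125,.2),(.125,-.2),(-.125,-.2),(-.125,.2)],b);print("press",th,t,e.round(4))
p=cast(c,uncrop([(166,241),(333,185),(373,298),(207,355)]),.032)
tp,q,e=fit2([(.035,.05),(.035,-.05),(-.035,-.05),(-.035,.05)],p);print("plate",tp,q,e.round(4))
M=np.array([[np.cos(th),-np.sin(th)],[np.sin(th),np.cos(th)]])
f=lambda P:(np.asarray(P)[...,:2]-t)@M
print("plate in press",f(q),np.degrees(tp-th),f(p).round(4))
# checks: side-bar front end top inner (151,355)z.04 -> (-.045,.135); backbar right end (355,165) -> (.055,.01); pad; jar
print(f(cast(c,uncrop([(151,357),(355,163)]),.04)).round(4))
print("pad", f(cast(c,uncrop([(655,327)]),.099)).round(4),"jar",f(cast(c,uncrop([(389,67)]),.065)).round(4))
# side check
s=r.camera("side")
W=lambda x,y,z:[*(M@[x,y]+t),z]
print(proj(s,[W(.125,-.2,.02),W(-.125,-.2,.02),W(-.125,.2,.02),[*q,.032],W(-.067+.0067,-.135,.099)]).round(0))
E
```

```text
[[ 0.7152  0.1596  0.02  ]
 [ 0.7459 -0.2367  0.02  ]
 [ 0.5017 -0.2559  0.02  ]
 [ 0.4691  0.1388  0.02  ]] [np.float64(0.2469), np.float64(0.3975), np.float64(0.245), np.float64(0.396)]
press 0.08022034261733677 [ 0.60795924 -0.04857243] [[-0.0014 -0.0012]
 [-0.0027  0.0012]
 [ 0.0023  0.0021]
 [ 0.0018 -0.002 ]]
plate 0.32309884277124706 [0.60065014 0.01441081] [[-0.0006  0.0001]
 [-0.001  -0.0002]
 [ 0.0006  0.0004]
 [ 0.001  -0.0003]]
plate in press [-0.00223848  0.0633664 ] 13.915912993286575 [[ 0.0191  0.1204]
 [ 0.0427  0.0232]
 [-0.0235  0.0068]
 [-0.0473  0.1031]]
[[-0.0462  0.1345]
 [ 0.0529  0.0102]]
pad [[-0.0588 -0.1363]] jar [[ 0.1011 -0.0116]]
[[412. 268.]
 [326. 326.]
 [229. 206.]
 [299. 216.]
 [335. 268.]]
```

```bash
cat >> h.py <<'E'
TH,T0=0.0802,np.array([.608,-.0486])
M2=np.array([[np.cos(TH),-np.sin(TH)],[np.sin(TH),np.cos(TH)]])
def W(x,y,z): return np.r_[M2@[x,y]+T0,z]
def st():
    s=r.read_state();p=np.array(s["ee_pos"]);q=R.from_quat(s["eef_rot"])
    pp=np.r_[M2.T@(p[:2]-T0),p[2]];f=np.array(s["ft_force"]);fp=np.r_[M2.T@f[:2],f[2]]
    y=q.as_matrix()[:,1];print("t",round(s["time"],2),"press mm",(pp*1e3).round(1),"F press",fp.round(2),"tool y yaw rel",np.degrees(np.arctan2(y[1],y[0])-TH).round(1)-90,"w",s["width"],"z",q.as_matrix()[:,2].round(3))
    return p,q
def go(x,y,z):
    p,q=st();print("tool delta units",(q.inv().apply(W(x,y,z)-p)/.2).round(3))
E
python3 -c "
from h import *
go(-.075,.075,.2)"
```

```text
t 0.2 press mm [-292.8  640.   222.1] F press [ 0.39 -0.35 -0.  ] tool y yaw rel -29.700000000000003 w 0.08729261751680067 z [-0.    -0.001 -1.   ]
tool delta units [-2.345 -1.915  0.112]
```

Emit:
play_rows --claw '[1, 1, 1, 1]' --delta_pos '[[0, 0, 0], [0, 0, 0], [0, 0, 0], [0, 0, 0]]' --delta_rot '[[0, 0, -0.0413], [0, 0, -0.0413], [0, 0, -0.0413], [0, 0, -0.0413]]' --squeeze 10

```text
time: 0.6
ee_pos: [0.2649, 0.566, 0.2223]
eef_rot: [-0.043, 0.999, -0.0, -0.0]
ft_force: [0.8, 0.4, -0.1]
width: 0.0625
grip_force: 0.0
```

```bash
python3 -c "
from h import *
go(-.075,.075,.2)"
```

```text
t 0.6 press mm [-292.8  640.1  222.3] F press [ 0.83  0.37 -0.07] tool y yaw rel 0.4000000000000057 w 0.06247428706048664 z [-0. -0. -1.]
tool delta units [-1.071 -2.832  0.112]
```

Emit:
play_rows --claw '[1, 1, 1, 1, 1, 1, 1, 1]' --delta_pos '[[-0.07, -0.18, 0], [-0.07, -0.18, 0], [-0.07, -0.18, 0], [-0.07, -0.18, 0], [-0.07, -0.18, 0], [-0.07, -0.18, 0], [-0.07, -0.18, 0], [-0.07, -0.18, 0]]' --delta_rot '[[0, 0, 0], [0, 0, 0], [0, 0, 0], [0, 0, 0], [0, 0, 0], [0, 0, 0], [0, 0, 0], [0, 0, 0]]'

```text
time: 1.4
ee_pos: [0.4004, 0.2865, 0.2226]
eef_rot: [-0.041, 0.999, 0.0, 0.0]
ft_force: [0.6, 0.1, -0.0]
width: 0.0026
grip_force: 0.0
```

Emit:
play_rows --claw '[1, 1, 1, 1, 1, 1, 1, 1]' --delta_pos '[[-0.07, -0.18, 0], [-0.07, -0.18, 0], [-0.07, -0.18, 0], [-0.07, -0.18, 0], [-0.07, -0.18, 0], [-0.07, -0.18, 0], [-0.07, -0.18, 0], [0, 0, 0]]' --delta_rot '[[0, 0, 0], [0, 0, 0], [0, 0, 0], [0, 0, 0], [0, 0, 0], [0, 0, 0], [0, 0, 0], [0, 0, 0]]'

```text
time: 2.2
ee_pos: [0.5194, 0.0392, 0.2226]
eef_rot: [-0.037, 0.999, -0.001, 0.0]
ft_force: [-0.3, 0.1, -0.6]
width: 0.0004
grip_force: 0.0
```

```bash
python3 -c "
from h import *
go(-.075,.075,.024)"
```

```text
t 2.2 press mm [-81.3  94.6 222.6] F press [-0.34  0.16 -0.64] tool y yaw rel -0.4000000000000057 w 0.00044859049588135753 z [ 0.001 -0.002 -1.   ]
tool delta units [-0.032 -0.096  0.993]
```

Emit:
play_rows --claw '[1, 1, 1, 1, 1, 1, 1, 1]' --delta_pos '[[0, -0.096, 0.1], [0, 0, 0.2], [0, 0, 0.2], [0, 0, 0.2], [0, 0, 0.15], [0, 0, 0.08], [0, 0, 0.05], [0, 0, 0]]' --delta_rot '[[0, 0, 0], [0, 0, 0], [0, 0, 0], [0, 0, 0], [0, 0, 0], [0, 0, 0], [0, 0, 0], [0, 0, 0]]'

```text
time: 3.0
ee_pos: [0.5189, 0.0261, 0.0256]
eef_rot: [-0.041, 0.999, -0.0, -0.001]
ft_force: [1.0, 0.4, 0.6]
width: 0.0003
grip_force: 0.0
```

Run:
```python
from h import *
go(-.055,.075,.025)
for n in("top","side"):
    c=r.camera(n);cv2.imwrite(f"pics/{n}1.png",cv2.cvtColor(c["pixels"],cv2.COLOR_RGB2BGR))
a=cv2.imread("pics/side1.png")[140:340,200:460]
b=cv2.imread("pics/top1.png")[130:270,220:410]
b=cv2.resize(b,(260,200))
cv2.imwrite("pics/z1.png",cv2.resize(a,None,fx=3,fy=3,interpolation=cv2.INTER_CUBIC))
```

```text
t 3.0 press mm [-82.9  81.6  25.6] F press [1.01 0.31 0.59] tool y yaw rel 0.09999999999999432 w 0.0002758739060331252 z [-0.002 -0.    -1.   ]
tool delta units [-0.139 -0.033  0.003]
```

View pics/z1.png

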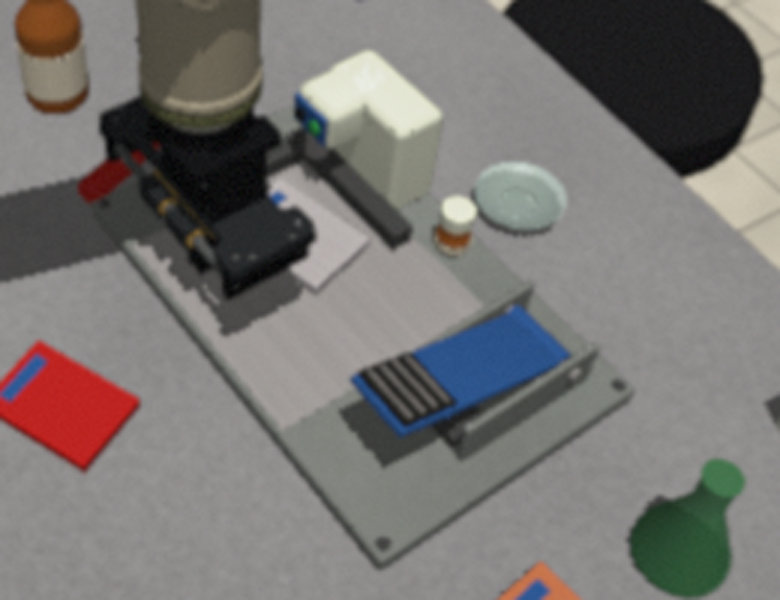

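The side view shows the gripper just in front of the plate, near crop (250,270). The head is clear of it, and the pedal is up. Next I push gently towards the back bar.

Emit:
play_rows --claw '[1, 1, 1, 1, 1, 1, 1, 1]' --delta_pos '[[-0.03, -0.02, 0], [-0.03, -0.013, 0], [-0.03, 0, 0], [-0.025, 0, 0], [-0.025, 0, 0], [-0.025, 0, 0], [-0.025, 0, 0], [-0.02, 0, 0]]' --delta_rot '[[0, 0, 0], [0, 0, 0], [0, 0, 0], [0, 0, 0], [0, 0, 0], [0, 0, 0], [0, 0, 0], [0, 0, 0]]'

```text
time: 3.9
ee_pos: [0.5623, 0.0228, 0.0264]
eef_rot: [-0.041, 0.999, 0.0, -0.0]
ft_force: [-1.3, -0.1, 2.2]
width: 0.0004
grip_force: 0.8
```

```bash
python3 -c "
from h import *
go(-.0245,.075,.025)"
```

```text
t 3.9 press mm [-39.9  74.8  26.4] F press [-1.26  0.01  2.19] tool y yaw rel 0.09999999999999432 w 0.00042987786097242454 z [-0.  0. -1.]
tool delta units [-0.077  0.001  0.007]
```

Emit:
play_rows --claw '[1, 1, 1, 1, 1, 1]' --delta_pos '[[-0.015, 0, 0], [-0.015, 0, 0], [-0.01, 0, 0], [-0.01, 0, 0], [-0.01, 0, 0], [0, 0, 0]]' --delta_rot '[[0, 0, 0], [0, 0, 0], [0, 0, 0], [0, 0, 0], [0, 0, 0], [0, 0, 0]]'

```text
time: 4.5
ee_pos: [0.5742, 0.0237, 0.0265]
eef_rot: [-0.041, 0.999, 0.0, 0.0]
ft_force: [-1.2, 1.3, 1.2]
width: 0.0008
grip_force: 0.4
```

Run:
```python
from h import *
go(-.0245,.075,.025)
for n in("top","side"):
    c=r.camera(n);cv2.imwrite(f"pics/{n}2.png",cv2.cvtColor(c["pixels"],cv2.COLOR_RGB2BGR))
a=cv2.imread("pics/side2.png")[150:270,230:390]
cv2.imwrite("pics/z2.png",cv2.resize(a,None,fx=5,fy=5,interpolation=cv2.INTER_CUBIC))
```

```text
t 4.5 press mm [-27.9  74.8  26.5] F press [-1.1   1.38  1.25] tool y yaw rel 0.09999999999999432 w 0.0007599491486719483 z [ 0.  0. -1.]
tool delta units [-0.017  0.001  0.007]
```

View pics/z2.png

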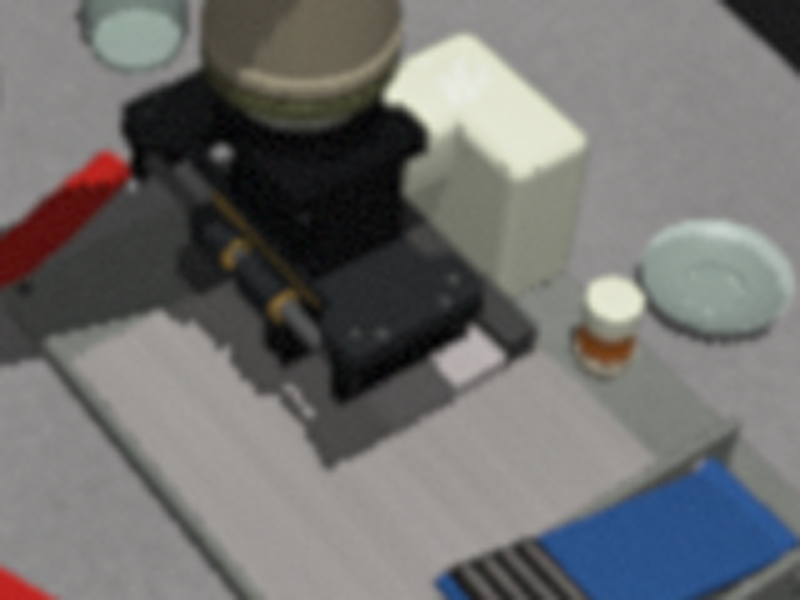

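The plate's right corner is now at the back bar, near crop (510,345). I continue slowly until it is flush.

Emit:
play_rows --claw '[1, 1, 1, 1]' --delta_pos '[[-0.005, 0, 0], [-0.005, 0, 0], [-0.005, 0, 0], [0, 0, 0]]' --delta_rot '[[0, 0, 0], [0, 0, 0], [0, 0, 0], [0, 0, 0]]'

```text
time: 5.0
ee_pos: [0.5764, 0.024, 0.0264]
eef_rot: [-0.041, 0.999, 0.0, -0.001]
ft_force: [-5.2, 0.8, 1.9]
width: 0.0005
grip_force: 2.4
```

Emit:
play_rows --claw '[1, 1]' --delta_pos '[[-0.005, 0, 0], [0, 0, 0]]' --delta_rot '[[0, 0, 0], [0, 0, 0]]'

```text
time: 5.2
ee_pos: [0.5765, 0.024, 0.0263]
eef_rot: [-0.041, 0.999, 0.0, -0.002]
ft_force: [-9.1, 1.1, 6.3]
width: 0.0002
grip_force: 4.6
```

Emit:
play_rows --claw '[1, 1]' --delta_pos '[[-0.005, 0, 0], [0, 0, 0]]' --delta_rot '[[0, 0, 0], [0, 0, 0]]'

```text
time: 5.4
ee_pos: [0.5766, 0.0239, 0.0262]
eef_rot: [-0.041, 0.999, 0.0, -0.003]
ft_force: [-14.7, 0.9, 10.1]
width: 0.0002
grip_force: 6.8
```

```bash
python3 -c "
from h import *
go(-.0245,.075,.025)"
```

```text
t 5.4 press mm [-25.5  74.8  26.2] F press [-14.55   2.03  10.07] tool y yaw rel 0.0 w 0.00020728171015946788 z [-0.005  0.    -1.   ]
tool delta units [-0.005  0.001  0.006]
```

Emit:
play_rows --claw '[1, 1, 1, 1, 1, 1, 1, 1]' --delta_pos '[[0.025, 0, 0], [0.05, 0, 0], [0.05, 0, 0], [0, 0, -0.15], [0, 0, -0.2], [0, 0, -0.2], [0.1, -0.15, 0], [0, -0.2, 0]]' --delta_rot '[[0, 0, 0], [0, 0, 0], [0, 0, 0], [0, 0, 0], [0, 0, 0], [0, 0, 0], [0, 0, 0], [0, 0, 0]]'

```text
time: 6.2
ee_pos: [0.5389, -0.0484, 0.1379]
eef_rot: [-0.042, 0.999, 0.001, 0.001]
ft_force: [1.3, -0.4, 0.3]
width: 0.0005
grip_force: 0.0
```

Emit:
play_rows --claw '[1, 1, 1, 1, 1, 1]' --delta_pos '[[0, -0.2, 0], [0.1, 0, 0], [0, 0, 0], [0, 0, 0], [0, 0, 0], [0, 0, 0]]' --delta_rot '[[0, 0, 0], [0, 0, 0], [0, 0, -0.037], [0, 0, -0.037], [0, 0, -0.037], [0, 0, 0]]'

```text
time: 6.8
ee_pos: [0.5227, -0.0911, 0.1365]
eef_rot: [-0.214, 0.977, 0.0, 0.0]
ft_force: [0.1, -0.5, 0.0]
width: 0.0004
grip_force: 0.0
```

Run:
```python
from h import *
go(.012,-.02,.025)
c=r.camera("top");cv2.imwrite("pics/top3.png",cv2.cvtColor(c["pixels"],cv2.COLOR_RGB2BGR))
a=cv2.imread("pics/top3.png")[130:262,220:412]
cv2.imwrite("pics/z3.png",cv2.resize(a,None,fx=4,fy=4,interpolation=cv2.INTER_CUBIC))
```

```text
t 6.8 press mm [-88.5 -35.5 136.5] F press [ 0.06 -0.49  0.02] tool y yaw rel 20.099999999999994 w 0.00035158785394827493 z [ 0.  0. -1.]
tool delta units [-0.498 -0.1    0.558]
```

View pics/z3.png

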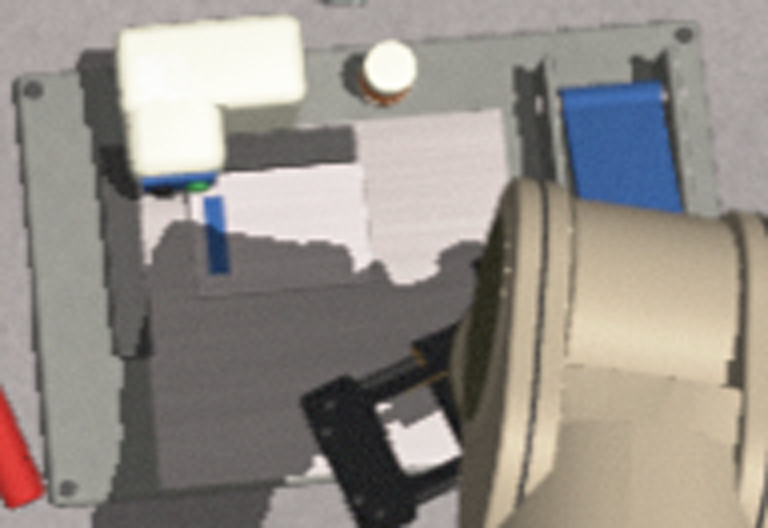

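The plate is flush with the back bar. Its right edge is at crop x≈362–370 and its left edge is about 27 mm short of the side bar. Next I push from the right.

Emit:
play_rows --claw '[1, 1, 1, 1, 1, 1, 1]' --delta_pos '[[-0.15, -0.03, 0], [-0.15, -0.03, 0], [-0.15, -0.03, 0], [-0.06, -0.01, 0], [0, 0, 0], [0, 0, 0], [0, 0, 0]]' --delta_rot '[[0, 0, 0], [0, 0, 0], [0, 0, 0], [0, 0, 0], [0, 0, 0], [0, 0, 0], [0, 0, 0]]'

```text
time: 7.55
ee_pos: [0.6233, -0.0672, 0.1366]
eef_rot: [-0.212, 0.977, 0.0, -0.0]
ft_force: [0.2, 0.5, -0.2]
width: 0.0004
grip_force: 0.0
```

```bash
python3 -c "
from h import *
go(.012,-.022,.026)
c=r.camera('top')
print((M2.T@(cast(c,uncrop([(362,165),(371,272),(190,193),(199,297)]),.032)[:,:2]-T0).T).T.round(4))"
```

```text
t 7.55 press mm [ 13.8 -19.8 136.6] F press [ 0.23  0.48 -0.22] tool y yaw rel 19.900000000000006 w 0.000416192316254113 z [-0. -0. -1.]
tool delta units [ 0.012 -0.007  0.553]
[[ 0.0527  0.0056]
 [-0.0087  0.0065]
 [ 0.0452  0.1045]
 [-0.0143  0.1047]]
```

Emit:
play_rows --claw '[1, 1, 1, 1, 1, 1]' --delta_pos '[[0.01, -0.015, 0.1], [0, 0, 0.15], [0, 0, 0.15], [0, 0, 0.1], [0, 0, 0.055], [0, 0, 0]]' --delta_rot '[[0, 0, 0], [0, 0, 0], [0, 0, 0], [0, 0, 0], [0, 0, 0], [0, 0, 0]]'

```text
time: 8.2
ee_pos: [0.6225, -0.0703, 0.0245]
eef_rot: [-0.213, 0.977, 0.0, -0.001]
ft_force: [-0.6, -0.6, 0.0]
width: 0.0007
grip_force: 0.0
```

```bash
python3 -c "
from h import *
go(.012,.01,.026)"
```

```text
t 8.2 press mm [ 12.7 -22.8  24.5] F press [-0.6  -0.57  0.05] tool y yaw rel 20.0 w 0.0007339335791647502 z [-0.002  0.    -1.   ]
tool delta units [-0.053  0.155 -0.007]
```

Emit:
play_rows --claw '[1, 1, 1, 1, 1, 1, 1]' --delta_pos '[[-0.009, 0.0235, 0], [-0.009, 0.0235, 0], [-0.009, 0.0235, 0], [-0.009, 0.0235, 0], [-0.009, 0.0235, 0], [-0.009, 0.0235, 0], [0, 0, 0]]' --delta_rot '[[0, 0, 0], [0, 0, 0], [0, 0, 0], [0, 0, 0], [0, 0, 0], [0, 0, 0], [0, 0, 0]]'

```text
time: 8.9
ee_pos: [0.6218, -0.039, 0.0256]
eef_rot: [-0.214, 0.977, 0.0, 0.0]
ft_force: [0.6, -0.5, -0.1]
width: 0.0006
grip_force: 0.4
```

Emit:
play_rows --claw '[1, 1, 1, 1]' --delta_pos '[[-0.0036, 0.0094, 0], [-0.0036, 0.0094, 0], [-0.0036, 0.0094, 0], [0, 0, 0]]' --delta_rot '[[0, 0, 0], [0, 0, 0], [0, 0, 0], [0, 0, 0]]'

```text
time: 9.3
ee_pos: [0.6212, -0.0337, 0.0255]
eef_rot: [-0.213, 0.977, 0.0, -0.0]
ft_force: [0.2, -1.3, 0.6]
width: 0.0004
grip_force: 0.7
```

```bash
python3 -c "
from h import *
go(.012,.018,.026)"
```

```text
t 9.3 press mm [14.4 13.8 25.5] F press [ 0.11 -1.33  0.59] tool y yaw rel 20.099999999999994 w 0.0004021497584430527 z [-0.  0. -1.]
tool delta units [ 0.004  0.024 -0.003]
```

Emit:
play_rows --claw '[1, 1, 1, 1]' --delta_pos '[[-0.0016, 0.005, 0], [-0.0016, 0.005, 0], [-0.0016, 0.005, 0], [0, 0, 0]]' --delta_rot '[[0, 0, 0], [0, 0, 0], [0, 0, 0], [0, 0, 0]]'

```text
time: 9.7
ee_pos: [0.6208, -0.0306, 0.0255]
eef_rot: [-0.213, 0.977, 0.0, -0.0]
ft_force: [0.6, -1.6, 1.4]
width: 0.0006
grip_force: 0.7
```

Emit:
play_rows --claw '[1, 1]' --delta_pos '[[-0.0016, 0.005, 0], [0, 0, 0]]' --delta_rot '[[0, 0, 0], [0, 0, 0]]'

```text
time: 9.9
ee_pos: [0.6208, -0.0296, 0.0255]
eef_rot: [-0.213, 0.977, 0.0, 0.0]
ft_force: [1.0, -1.2, 0.7]
width: 0.0004
grip_force: 0.8
```

Emit:
play_rows --claw '[1, 1]' --delta_pos '[[-0.0016, 0.005, 0], [0, 0, 0]]' --delta_rot '[[0, 0, 0], [0, 0, 0]]'

```text
time: 10.1
ee_pos: [0.6206, -0.0286, 0.0255]
eef_rot: [-0.213, 0.977, 0.0, 0.0]
ft_force: [-0.1, -1.6, 0.9]
width: 0.0001
grip_force: 0.8
```

```bash
python3 -c "
from h import *
go(.012,.018,.026)"
```

```text
t 10.1 press mm [14.2 19.  25.5] F press [-0.27 -1.55  0.88] tool y yaw rel 20.0 w 7.183828566111858e-05 z [-0.  0. -1.]
tool delta units [ 0.012 -0.001 -0.002]
```

Emit:
play_rows --claw '[1, 1, 1]' --delta_pos '[[-0.0016, 0.005, 0], [-0.0016, 0.005, 0], [0, 0, 0]]' --delta_rot '[[0, 0, 0], [0, 0, 0], [0, 0, 0]]'

```text
time: 10.4
ee_pos: [0.6204, -0.0264, 0.0255]
eef_rot: [-0.213, 0.977, 0.0, 0.0]
ft_force: [-0.5, -0.6, 0.6]
width: 0.0004
grip_force: 0.6
```

Emit:
play_rows --claw '[1, 1]' --delta_pos '[[-0.0016, 0.005, 0], [0, 0, 0]]' --delta_rot '[[0, 0, 0], [0, 0, 0]]'

```text
time: 10.6
ee_pos: [0.6203, -0.026, 0.0256]
eef_rot: [-0.213, 0.977, -0.0, -0.0]
ft_force: [0.1, -3.0, 0.9]
width: 0.0005
grip_force: 1.3
```

Emit:
play_rows --claw '[1, 1]' --delta_pos '[[-0.0016, 0.005, 0], [0, 0, 0]]' --delta_rot '[[0, 0, 0], [0, 0, 0]]'

```text
time: 10.8
ee_pos: [0.6201, -0.0257, 0.0256]
eef_rot: [-0.213, 0.977, -0.001, -0.0]
ft_force: [-0.0, -4.9, -0.1]
width: 0.0004
grip_force: 2.6
```

```bash
python3 -c "
from h import *
go(.012,.018,.026)"
```

```text
t 10.8 press mm [13.9 21.9 25.6] F press [-0.4  -4.89 -0.09] tool y yaw rel 20.0 w 0.0004302666047283222 z [ 0.    -0.001 -1.   ]
tool delta units [ 0.016 -0.015 -0.002]
```

Emit:
play_rows --claw '[1, 1]' --delta_pos '[[-0.0016, 0.005, 0], [0, 0, 0]]' --delta_rot '[[0, 0, 0], [0, 0, 0]]'

```text
time: 11.0
ee_pos: [0.62, -0.0255, 0.0256]
eef_rot: [-0.213, 0.977, -0.001, -0.0]
ft_force: [0.5, -7.7, 0.5]
width: 0.0005
grip_force: 3.7
```

Emit:
play_rows --claw '[1, 1]' --delta_pos '[[-0.0016, 0.005, 0], [0, 0, 0]]' --delta_rot '[[0, 0, 0], [0, 0, 0]]'

```text
time: 11.2
ee_pos: [0.62, -0.0254, 0.0257]
eef_rot: [-0.212, 0.977, -0.001, -0.0]
ft_force: [1.9, -9.2, 0.4]
width: 0.0004
grip_force: 4.8
```

```bash
python3 -c "
from h import *
go(.012,.0,.026)"
```

```text
t 11.2 press mm [13.8 22.2 25.7] F press [ 1.16 -9.32  0.4 ] tool y yaw rel 19.900000000000006 w 0.0004161290634514588 z [ 0.001 -0.003 -1.   ]
tool delta units [ 0.046 -0.101 -0.001]
```

Emit:
play_rows --claw '[1, 1, 1, 1, 1, 1, 1, 1]' --delta_pos '[[0.009, -0.0235, 0], [0.018, -0.047, 0], [0.018, -0.047, 0], [0, 0, -0.15], [0, 0, -0.2], [0, 0, -0.2], [0, 0, 0], [0, 0, 0]]' --delta_rot '[[0, 0, 0], [0, 0, 0], [0, 0, 0], [0, 0, 0], [0, 0, 0], [0, 0, 0], [0, 0, 0.037], [0, 0, 0.037]]'

```text
time: 12.0
ee_pos: [0.6223, -0.0482, 0.1372]
eef_rot: [-0.096, 0.995, 0.0, 0.001]
ft_force: [-0.2, 0.7, 0.1]
width: 0.0007
grip_force: 0.0
```

Emit:
play_rows --claw '[1, 1, 1, 1, 1, 1, 1, 1]' --delta_pos '[[0, 0, 0], [0.15, 0, 0], [0.15, 0, 0], [0.12, 0.1, 0], [0, 0.15, 0], [0, 0.15, 0], [0, 0, 0], [0, 0, 0]]' --delta_rot '[[0, 0, 0.037], [0, 0, 0], [0, 0, 0], [0, 0, 0], [0, 0, 0], [0, 0, 0], [0, 0, 0], [0, 0, 0]]'

```text
time: 12.8
ee_pos: [0.5313, 0.0253, 0.1356]
eef_rot: [-0.041, 0.999, 0.0, 0.0]
ft_force: [-0.2, -1.3, 0.6]
width: 0.0005
grip_force: 0.0
```

```bash
python3 -c "
from h import *
go(-.045,.085,.026)"
```

```text
t 12.8 press mm [-70.5  79.8 135.6] F press [-0.28 -1.27  0.64] tool y yaw rel 0.09999999999999432 w 0.0004863618353716724 z [ 0.  0. -1.]
tool delta units [-0.128  0.026  0.548]
```

Emit:
play_rows --claw '[1, 1, 1, 1, 1, 1, 1, 1]' --delta_pos '[[0, 0, 0.1], [0, 0, 0.15], [0, 0, 0.15], [0, 0, 0.1], [0, 0, 0.048], [-0.05, 0, 0], [-0.05, 0, 0], [-0.05, 0, 0]]' --delta_rot '[[0, 0, 0], [0, 0, 0], [0, 0, 0], [0, 0, 0], [0, 0, 0], [0, 0, 0], [0, 0, 0], [0, 0, 0]]'

```text
time: 13.6
ee_pos: [0.5634, 0.0277, 0.0273]
eef_rot: [-0.041, 0.999, 0.0, 0.001]
ft_force: [-0.1, -0.1, -0.3]
width: 0.0006
grip_force: 0.0
```

Emit:
play_rows --claw '[1, 1, 1, 1, 1]' --delta_pos '[[-0.015, 0, 0], [-0.015, 0, 0], [-0.01, 0, 0], [-0.01, 0, 0], [0, 0, 0]]' --delta_rot '[[0, 0, 0], [0, 0, 0], [0, 0, 0], [0, 0, 0], [0, 0, 0]]'

```text
time: 14.1
ee_pos: [0.5712, 0.0286, 0.026]
eef_rot: [-0.041, 0.999, 0.0, 0.0]
ft_force: [0.7, -1.2, 0.2]
width: 0.0004
grip_force: 0.0
```

```bash
python3 -c "
from h import *
go(-.025,.085,.026)"
```

```text
t 14.1 press mm [-30.5  79.9  26. ] F press [ 0.58 -1.21  0.18] tool y yaw rel 0.09999999999999432 w 0.00043975478792104725 z [ 0.  0. -1.]
tool delta units [-0.027  0.026 -0.   ]
```

Emit:
play_rows --claw '[1, 1, 1, 1, 1]' --delta_pos '[[-0.01, 0, 0], [-0.005, 0, 0], [-0.005, 0, 0], [-0.005, 0, 0], [0, 0, 0]]' --delta_rot '[[0, 0, 0], [0, 0, 0], [0, 0, 0], [0, 0, 0], [0, 0, 0]]'

```text
time: 14.6
ee_pos: [0.5759, 0.0289, 0.0259]
eef_rot: [-0.041, 0.999, 0.0, -0.0]
ft_force: [-2.6, -0.3, 1.6]
width: 0.0005
grip_force: 1.2
```

Emit:
play_rows --claw '[1, 1]' --delta_pos '[[-0.005, 0, 0], [0, 0, 0]]' --delta_rot '[[0, 0, 0], [0, 0, 0]]'

```text
time: 14.8
ee_pos: [0.576, 0.0289, 0.0257]
eef_rot: [-0.041, 0.999, 0.0, -0.001]
ft_force: [-6.8, -0.4, 5.2]
width: 0.0003
grip_force: 3.5
```

Emit:
play_rows --claw '[1, 1]' --delta_pos '[[-0.005, 0, 0], [0, 0, 0]]' --delta_rot '[[0, 0, 0], [0, 0, 0]]'

```text
time: 15.0
ee_pos: [0.5761, 0.0289, 0.0256]
eef_rot: [-0.041, 0.999, 0.0, -0.002]
ft_force: [-11.2, 0.1, 9.3]
width: 0.0005
grip_force: 5.6
```

```bash
python3 -c "
from h import *
go(-.025,.085,.026)"
```

```text
t 15.0 press mm [-25.6  79.8  25.6] F press [-11.16   1.05   9.29] tool y yaw rel 0.0 w 0.0005098728489575194 z [-0.005  0.    -1.   ]
tool delta units [-0.003  0.026 -0.002]
```

Emit:
play_rows --claw '[1, 1, 1, 1, 1, 1, 1, 1]' --delta_pos '[[0.02, 0, 0], [0.05, 0, 0], [0.06, 0, 0], [0.06, 0, -0.1], [0, 0, -0.2], [0, 0, -0.2], [0, 0, -0.15], [0, -0.05, 0]]' --delta_rot '[[0, 0, 0], [0, 0, 0], [0, 0, 0], [0, 0, 0], [0, 0, 0], [0, 0, 0], [0, 0, 0], [0, 0, 0]]'

```text
time: 15.8
ee_pos: [0.5432, 0.0174, 0.1603]
eef_rot: [-0.042, 0.999, 0.001, 0.004]
ft_force: [1.2, 0.9, -0.3]
width: 0.0007
grip_force: 0.0
```

Emit:
play_rows --claw '[1, 1, 1, 1, 1, 1, 1, 1]' --delta_pos '[[0, -0.18, 0], [0, -0.18, 0], [0, -0.18, 0], [0, -0.18, 0], [0, -0.18, 0], [0, -0.1, 0], [0, 0, 0], [0, 0, 0]]' --delta_rot '[[0, 0, 0], [0, 0, 0], [0, 0, 0], [0, 0, 0], [0, 0, 0], [0, 0, 0], [0, 0, 0], [0, 0, 0]]'

```text
time: 16.6
ee_pos: [0.5568, -0.1832, 0.1552]
eef_rot: [-0.04, 0.999, 0.0, -0.0]
ft_force: [-0.7, 0.5, -0.3]
width: 0.0003
grip_force: 0.0
```

Run:
```python
from h import *
go(-.062,-.135,.11)
c=r.camera("top");cv2.imwrite("pics/top4.png",cv2.cvtColor(c["pixels"],cv2.COLOR_RGB2BGR))
a=cv2.imread("pics/top4.png")[130:262,220:412]
cv2.imwrite("pics/z4.png",cv2.resize(a,None,fx=4,fy=4,interpolation=cv2.INTER_CUBIC))
for w in [(-.015,.035),(-.015,.135),(.055,.035)]: print(((proj(c,W(*w,.032))-[220,130]+.5)*4-.5).round(0))
```

```text
t 16.6 press mm [ -61.9 -130.1  155.2] F press [-0.68  0.6  -0.28] tool y yaw rel 0.0 w 0.00028968560385331954 z [-0.001  0.    -1.   ]
tool delta units [ 0.001 -0.025  0.226]
[[322. 287.]]
[[146. 303.]]
[[310. 165.]]
```

View pics/z4.png

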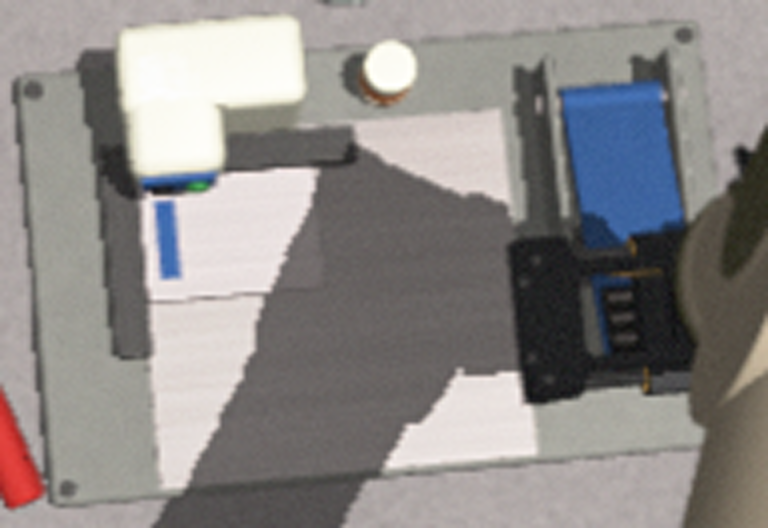

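The plate looks seated: its left edge meets the side bar at crop (148,300), and its front right corner at (322,289) matches the prediction of (322,287). Now the pedal.

Emit:
play_rows --claw '[1, 1, 1, 1, 1, 1]' --delta_pos '[[0, -0.025, 0.05], [0, 0, 0.08], [0, 0, 0.07], [0, 0, 0.03], [0, 0, 0.02], [0, 0, 0]]' --delta_rot '[[0, 0, 0], [0, 0, 0], [0, 0, 0], [0, 0, 0], [0, 0, 0], [0, 0, 0]]'

```text
time: 17.25
ee_pos: [0.5576, -0.1881, 0.1055]
eef_rot: [-0.041, 0.999, 0.0, -0.0]
ft_force: [-0.1, -0.1, -0.4]
width: 0.0004
grip_force: 0.0
```

Emit:
play_rows --claw '[1, 1, 1, 1, 1, 1]' --delta_pos '[[0, 0, 0.015], [0, 0, 0.015], [0, 0, 0.015], [0, 0, 0.015], [0, 0, 0.015], [0, 0, 0]]' --delta_rot '[[0, 0, 0], [0, 0, 0], [0, 0, 0], [0, 0, 0], [0, 0, 0], [0, 0, 0]]'

```text
time: 17.85
ee_pos: [0.5576, -0.1884, 0.0906]
eef_rot: [-0.041, 0.999, -0.0, -0.0]
ft_force: [-1.1, -0.3, 3.2]
width: 0.0003
grip_force: 1.4
```

```bash
python3 -c "
from h import *
go(-.064,-.135,.07)"
```

```text
t 17.85 press mm [ -61.4 -135.3   90.6] F press [-1.07 -0.2   3.16] tool y yaw rel 0.09999999999999432 w 0.0003069599923255971 z [-0. -0. -1.]
tool delta units [0.013 0.001 0.103]
```

Emit:
play_rows --claw '[1, 1, 1, 1, 1, 1]' --delta_pos '[[0.002, 0, 0.015], [0.002, 0, 0.015], [0.002, 0, 0.015], [0.002, 0, 0.015], [0.002, 0, 0.01], [0, 0, 0]]' --delta_rot '[[0, 0, 0], [0, 0, 0], [0, 0, 0], [0, 0, 0], [0, 0, 0], [0, 0, 0]]'

```text
time: 18.45
ee_pos: [0.5555, -0.1885, 0.0766]
eef_rot: [-0.041, 0.999, 0.0, -0.0]
ft_force: [-2.6, -1.0, 4.2]
width: 0.0005
grip_force: 2.1
```

Emit:
play_rows --claw '[1, 1, 1]' --delta_pos '[[0.001, 0, 0.01], [0.001, 0, 0.01], [0, 0, 0]]' --delta_rot '[[0, 0, 0], [0, 0, 0], [0, 0, 0]]'

```text
time: 18.75
ee_pos: [0.5552, -0.1885, 0.0727]
eef_rot: [-0.041, 0.999, 0.0, -0.0]
ft_force: [-3.2, -1.3, 4.9]
width: 0.0004
grip_force: 2.3
```

Emit:
play_rows --claw '[1, 1, 1]' --delta_pos '[[0.001, 0, 0.01], [0.001, 0, 0.01], [0, 0, 0]]' --delta_rot '[[0, 0, 0], [0, 0, 0], [0, 0, 0]]'

```text
time: 19.05
ee_pos: [0.5549, -0.1885, 0.0689]
eef_rot: [-0.041, 0.999, 0.0, 0.0]
ft_force: [-3.1, -1.5, 6.1]
width: 0.0006
grip_force: 2.4
```

Emit:
play_rows --claw '[1, 1, 1]' --delta_pos '[[0, 0, 0.01], [0, 0, 0.01], [0, 0, 0]]' --delta_rot '[[0, 0, 0], [0, 0, 0], [0, 0, 0]]'

```text
time: 19.35
ee_pos: [0.5547, -0.1886, 0.0648]
eef_rot: [-0.041, 0.999, 0.0, -0.0]
ft_force: [-3.3, -1.4, 5.1]
width: 0.0002
grip_force: 2.6
```

Emit:
play_rows --claw '[1, 1, 1]' --delta_pos '[[0, 0, 0.01], [0, 0, 0.005], [0, 0, 0]]' --delta_rot '[[0, 0, 0], [0, 0, 0], [0, 0, 0]]'

```text
time: 19.65
ee_pos: [0.5548, -0.1886, 0.062]
eef_rot: [-0.041, 0.999, 0.0, -0.0]
ft_force: [-3.6, -1.6, 5.0]
width: 0.0009
grip_force: 2.8
```

Emit:
play_rows --claw '[1, 1, 1]' --delta_pos '[[0, 0, 0.006], [0, 0, 0.006], [0, 0, 0]]' --delta_rot '[[0, 0, 0], [0, 0, 0], [0, 0, 0]]'

```text
time: 19.95
ee_pos: [0.5547, -0.1886, 0.0596]
eef_rot: [-0.04, 0.999, 0.0, -0.0]
ft_force: [-3.9, -1.1, 6.1]
width: 0.0004
grip_force: 2.9
```

Emit:
play_rows --claw '[1, 1, 1]' --delta_pos '[[0, 0, 0.006], [0, 0, 0.006], [0, 0, 0]]' --delta_rot '[[0, 0, 0], [0, 0, 0], [0, 0, 0]]'

```text
time: 20.25
ee_pos: [0.5546, -0.1886, 0.0572]
eef_rot: [-0.04, 0.999, 0.0, -0.0]
ft_force: [-4.9, -1.1, 6.8]
width: 0.0004
grip_force: 3.3
```

Emit:
play_rows --claw '[1, 1, 1]' --delta_pos '[[0, 0, 0.006], [0, 0, 0.006], [0, 0, 0]]' --delta_rot '[[0, 0, 0], [0, 0, 0], [0, 0, 0]]'

```text
time: 20.55
ee_pos: [0.5546, -0.1886, 0.0548]
eef_rot: [-0.04, 0.999, 0.0, -0.0]
ft_force: [-5.1, -0.8, 6.6]
width: 0.0004
grip_force: 3.5
```

Emit:
play_rows --claw '[1, 1]' --delta_pos '[[0, 0, 0.006], [0, 0, 0]]' --delta_rot '[[0, 0, 0], [0, 0, 0]]'

```text
time: 20.75
ee_pos: [0.5546, -0.1886, 0.0539]
eef_rot: [-0.04, 0.999, 0.0, -0.0]
ft_force: [-6.7, -1.1, 9.8]
width: 0.0005
grip_force: 4.9
```

Emit:
play_rows --claw '[1, 1]' --delta_pos '[[0, 0, 0.005], [0, 0, 0]]' --delta_rot '[[0, 0, 0], [0, 0, 0]]'

```text
time: 20.95
ee_pos: [0.5546, -0.1886, 0.0534]
eef_rot: [-0.04, 0.999, 0.0, -0.0]
ft_force: [-8.4, 1.8, 14.8]
width: 0.0004
grip_force: 7.7
```

```bash
python3 -c "
from h import *
st()"
```

```text
t 20.95 press mm [ -64.5 -135.3   53.4] F press [-8.22  2.44 14.83] tool y yaw rel 0.0 w 0.00036130762387073855 z [-0.     0.001 -1.   ]
```

The force rises sharply, so the pedal is on its stop. I add a hair and hold.

Emit:
play_rows --claw '[1, 1]' --delta_pos '[[0, 0, 0.003], [0, 0, 0]]' --delta_rot '[[0, 0, 0], [0, 0, 0]]'

```text
time: 21.15
ee_pos: [0.5546, -0.1887, 0.0532]
eef_rot: [-0.04, 0.999, 0.0, -0.0]
ft_force: [-10.8, 1.3, 19.3]
width: 0.001
grip_force: 9.6
```

Emit:
play_rows --claw '[1, 1, 1, 1, 1, 1, 1, 1]' --delta_pos '[[0, 0, 0], [0, 0, 0], [0, 0, 0], [0, 0, 0], [0, 0, 0], [0, 0, 0], [0, 0, 0], [0, 0, 0]]' --delta_rot '[[0, 0, 0], [0, 0, 0], [0, 0, 0], [0, 0, 0], [0, 0, 0], [0, 0, 0], [0, 0, 0], [0, 0, 0]]'

```text
time: 21.95
ee_pos: [0.5546, -0.1887, 0.0532]
eef_rot: [-0.04, 0.999, 0.0, -0.0]
ft_force: [-9.8, 0.7, 18.5]
width: 0.0004
grip_force: 9.6
```

Emit:
play_rows --claw '[1, 1, 1, 1, 1, 1, 1, 1]' --delta_pos '[[0, 0, -0.015], [0, 0, -0.03], [0, 0, -0.03], [0, 0, -0.03], [0, 0, -0.03], [0, 0, -0.03], [0, 0, -0.03], [0, 0, -0.03]]' --delta_rot '[[0, 0, 0], [0, 0, 0], [0, 0, 0], [0, 0, 0], [0, 0, 0], [0, 0, 0], [0, 0, 0], [0, 0, 0]]'

```text
time: 22.75
ee_pos: [0.5548, -0.1882, 0.0972]
eef_rot: [-0.041, 0.999, 0.0, -0.0]
ft_force: [2.4, -0.8, 2.0]
width: 0.0004
grip_force: 1.1
```

Emit:
play_rows --claw '[1, 1, 1, 1, 1, 1, 1, 1]' --delta_pos '[[0, 0, -0.03], [0, 0, -0.03], [0, 0, -0.05], [0, 0, -0.15], [0, 0, -0.2], [0, 0, -0.2], [0.1, 0, -0.1], [0.2, 0, 0]]' --delta_rot '[[0, 0, 0], [0, 0, 0], [0, 0, 0], [0, 0, 0], [0, 0, 0], [0, 0, 0], [0, 0, 0], [0, 0, 0]]'

```text
time: 23.55
ee_pos: [0.4967, -0.1935, 0.2519]
eef_rot: [-0.041, 0.999, -0.001, 0.002]
ft_force: [-0.2, -1.3, -0.3]
width: 0.0003
grip_force: 0.0
```

Emit:
play_rows --claw '[1, 1, 1, 1, 1, 1, 1, 1]' --delta_pos '[[0.1, 0, 0], [0, -0.15, 0], [0, -0.2, 0], [0, -0.2, 0], [0, -0.2, 0], [0, -0.15, 0], [0, 0, 0], [0, 0, 0]]' --delta_rot '[[0, 0, 0], [0, 0, 0], [0, 0, 0], [0, 0, 0], [0, 0, 0], [0, 0, 0], [0, 0, 0], [0, 0, 0]]'

```text
time: 24.35
ee_pos: [0.4891, -0.3747, 0.2487]
eef_rot: [-0.04, 0.999, 0.0, -0.001]
ft_force: [1.7, 0.6, 0.3]
width: 0.0008
grip_force: 0.0
```

Run:
```python
from h import *
st()
c=r.camera("top");cv2.imwrite("pics/top5.png",cv2.cvtColor(c["pixels"],cv2.COLOR_RGB2BGR))
a=cv2.imread("pics/top5.png")[130:262,220:412]
cv2.imwrite("pics/z5.png",cv2.resize(a,None,fx=4,fy=4,interpolation=cv2.INTER_CUBIC))
```

```text
t 24.35 press mm [-144.7 -315.6  248.7] F press [1.77 0.47 0.27] tool y yaw rel 0.0 w 0.0007657182653176503 z [-0.001  0.    -1.   ]
```

View pics/z5.png

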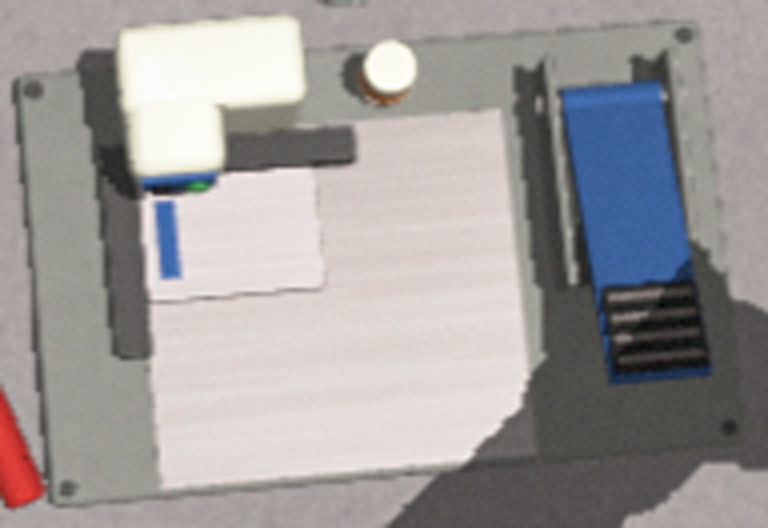

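The pedal is fully up, with its pad end back at crop (610,380). The plate's edges run parallel to the bars and sit in the corner, and the jar and head are unmoved. I hand in now.

```bash
python3 -c "
from bench import r
print(r.close_job())"
```

```text
the job is handed in; nothing more can be done
None
```

The plate is seated flush against both stop bars. I pressed the pedal to its stop, held it there for about a second at roughly 19 N, and let it come fully back up; the job was handed in with about 24 s on the robot's clock.

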